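# Slide the windowed shim off the flat plate and lay it on the lab jack

## Robot

A 6-joint arm with a two-finger parallel gripper is mounted at the origin on a cart in front of the work surface, level with it; the furniture and walls round the work are solid. World frame = base frame: x ahead of the robot, y to its left, z up, the work surface at z = 0. Lengths are in m, angles in rad, forces in N, time in s.
With the tool pointing down it reaches from about 0.2 to 0.875 m from the base axis. Payload 3.4 kg.
Tool frame: the origin (TCP) lies midway between the tips of the shut fingers; the grasp point (between the pads) lies 19 mm behind it (manip.pinch_z is the distance from the TCP to the grasp point, in m); z points along the fingers, y is the line along which they close (so a half turn about z gives the same grasp; the last joint's range is limited). The gripper opens to 94 mm and grips with 3 to 60 N. Pads are 16 mm wide; open, the fingers measure 119 mm over their backs; the gripper's body (75 mm by 177 mm) begins 78 mm behind the grasp point.
Start: joints at [1.038, 0.276, 1.505, -0, 1.361, -0.121], TCP at [0.23, 0.527, 0.205] pointing down, gripper open.
Joint ranges: [-2.89, 2.89], [-0.75, 2.08], [0.22, 2.7], [-1.18, 4.32], [0.11, 2.71], [-2.7, 2.7]. Speed limits (rad/s): [2.57, 2.57, 3.14, 3.14, 3.14, 3.14].

## Interface

Orientations are given as a rotation vector (axis times angle).
In Python, from rig import manip gives the robot as it stands. The module is installed in compiled form; this text tells all that it offers.
- The arm moves only by the tool carry_out, never from a script. Its argument "targets" is a list of rows, each an object of numbers: "tx", "ty", "tz": the shift along the tool's x, y, z in m; "yaw": the turn about the tool's z in degrees; "gripper": the opening, from -1 (shut) to 1 (fully open). In form: [{"tx": .., "ty": .., "tz": .., "yaw": .., "gripper": ..}, ...]. A call has 1 to 12 rows; each row shifts and turns the commanded pose from where the row before left it, along the tool's axes as they then stand; what a row does not reach is not made up. A row lasts 1/12 s, in which the tool goes at most 41.7 mm and 7.16 degrees, less where a joint would pass 70% of its speed; a pose out of reach is approached as far as the arm can. A call with a gripper value outside its range is refused whole. The fingers move at their own pace and stop on an object; the grip force is fixed at half the most. Time passes only in rows, so rows that do not move let the fingers close. It gives the time, the measured TCP pose, the force, the opening and the grip force at its end, in the units of the state.
- manip.read_state(): the state, without advancing time (a new reading comes with each control period).
- manip.camera(name): name is "scene" or "side" or "wrist"; returns the picture (384x512x3 uint8, red, green, blue); there is no depth.
- manip.camera_info(name): a dict with "vfov" (degrees; the focal length in pixels is half the picture's height over the tangent of half this angle, whatever the lens; pixels are square), "cx", "cy" (the principal point, pixels), "distortion" ([k1, k2, p1, p2, k3] as OpenCV has them; the pictures are not rectified), "R" (3x3) and "t" (3): a world point X has camera coordinates R X + t. Camera axes: x right, y down, z forward; pixel columns grow to the right and rows downward; lengths in m; the calibration is good to about 2 mm. A picture is of the moment at which its call begins: read the wrist's pose just before it. camera_info takes no time and is no camera call; for the wrist camera it gives the pose at the moment of the call.
- manip.sign_off(): hands the job in; it is judged then, once.
Trained networks look in the newest picture that a camera, given by its name, has taken for a name from the list of things; names that differ only in an ending like _2 or _b are one class to them, and where a whole thing is asked for, a point or a joint stands for the part that bears it (a point fixed in the world has none). Each returns a list of dicts, best first, with "score" (0 to 1); they miss things now and then, are a little off and sometimes report something else, mostly with a low value. They report only what shows in the picture. A call takes as long as a camera call. They do not tell look-alikes from the thing itself.
- manip.search_frame(label, camera): "bbox" ([left, top, right, bottom] in pixels, round what is visible of it).
- manip.masks_of(label, camera): "pixels" (384x512 bool, what is visible of it) and "bbox" ([left, top, right, bottom] in pixels, round what is visible of it).
- manip.tip_of(label, camera): "at" ([row, column] in pixels: a listed point, or the origin of a listed thing).
The state is a dict: "clock": time; "q": joint angles; "dq": joint speeds; "tau": joint torques, N m; "tcp_pos": TCP position; "orientation": TCP orientation; "ft_force": force on the tool from outside, world axes, zero at the start; "torque": the same for the moment, N m; "finger_gap": opening from 0.0 (shut) to 1.0 (fully open); "grip_force": force on a finger pad.
Only numpy, scipy, OpenCV 4.12 (cv2) and the standard library are available. Lean on these libraries where they do the work, as an engineer would, in place of code of your own. Each camera call takes 0.05 s, during which the arm holds its last target. There are 200 camera calls.

## Task

Two thin shims lie flat on the raised grey plate. Slide the one with the square window over the plate until its end sticks out well past the edge nearest the robot, without letting it fall; then take it by the overhanging end, lift it clear and lay it flat on top of the small lab jack, centred and lengthwise along the jack's top. Leave the blank shim where it lies.

Things in the scene. Friction and masses are not known exactly. Their poses are not given: they have to be found in the camera images.
- window_shim: Thin loose aluminium shim, 110 (x) x 56 (y) x 3 mm, about 60 g, with a square 28 mm window in its middle and solid ends 41 mm long. Origin: centre of its underside, x along its length. It starts flat on flat_plate, within 0.1 rad of the plate's x, near end 20 to 40 mm behind the near edge. Too thin to pinch there; closed fingertips pressed lightly (about 5 N) on a solid end drag it along.
- blank_shim: A shim of the same size and metal without a window, lying beside the other on flat_plate, in either order, their centre lines about 106 mm apart. Must stay where it is. Origin at the centre of its underside, x along its length.
- flat_plate: Fixed flat plate of grey-painted metal on four short rubber feet, 160 (x) x 220 (y) mm, top 40 mm above the bench. Origin at the centre of its underside on the bench; x points away from the robot, so the edge nearest the robot is the one at x = -80 mm.
- jack_top (a point): Centre of the top face of a small fixed aluminium lab jack, 55 mm above the bench. The top is 80 (x) x 44 (y) mm, so a centred shim sticks out 15 mm at each end and 6 mm at each side; x runs along its length, roughly away from the robot. A black knob sticks out at the far end to 70 mm from the centre. A drawer cabinet stands behind the jack, its front at about x = 0.64 m: keep nearer in.
There are look-alikes about, which are no part of the job. Leave any red look-alike of the part that bears jack_top alone.

How it is judged:
By the outcome, as a careful person would: the job done as asked, in the order asked, and still so for the second after the job is handed in, with the robot touching nothing.
It also fails if it takes over 54 s, if anything falls off the work surface, if the arm or the gripper's body presses on something with over 40 N, if the wrist force passes 120 N, or if a joint passes its speed limit or range.

## Working session

There is one attempt and no reset: what is moved stays moved. The work goes in short steps, Python scripts to look and compute and a tool call to move; the robot and the scene stay as the last step left them, time stands still between calls to the robot, and variables do not carry over. Pictures are saved under pics/ and viewed, at most 10 in all, crops included, and the job is handed in when it is done.

Besides the shell and the picture viewer there is one more tool, called after "Call:" as a command line: name --argument value ..., lists and objects as JSON in quotes. carry_out: Moves the arm, as the interface text tells. Its arguments: {"type":"object","properties":{"targets":{"type":"array","items":{"type":"object","properties":{"tx":{"type":"number"},"ty":{"type":"number"},"tz":{"type":"number"},"yaw":{"type":"number"},"gripper":{"type":"number"}}}}},"required":["targets"]}

```bash
mkdir -p pics; cat > h.py <<'E'
import numpy as np, cv2
from rig import manip
def K(ci):
    f=192/np.tan(np.radians(ci["vfov"])/2); return np.array([[f,0,ci["cx"]],[0,f,ci["cy"]],[0,0,1.]])
def ray(uv,ci,z):
    p=cv2.undistortPoints(np.array(uv,float).reshape(-1,1,2),K(ci),np.array(ci["distortion"],float)).reshape(-1,2)
    R=np.array(ci["R"]);t=np.array(ci["t"]);C=-R.T@t
    d=np.c_[p,np.ones(len(p))]@R
    return C+d*((z-C[2])/d[:,2])[:,None]
def proj(X,ci):
    R=np.array(ci["R"]);return cv2.projectPoints(np.array(X,float).reshape(-1,1,3),cv2.Rodrigues(R)[0],np.array(ci["t"],float),K(ci),np.array(ci["distortion"],float))[0].reshape(-1,2)
def snap(c,n=None):
    ci=manip.camera_info(c);im=manip.camera(c)
    if n: cv2.imwrite(f"pics/{n}.png",im[:,:,::-1])
    return im,ci
E
python3 - <<'E'
from h import *
s=manip.read_state();print(s["tcp_pos"],s["orientation"],s["finger_gap"],s["ft_force"],manip.pinch_z)
for c in("scene","side"):
    im,ci=snap(c,c+"0");print(c,-np.array(ci["R"]).T@ci["t"],ci["vfov"])
    for l,z in(("window_shim",.043),("blank_shim",.043),("flat_plate",.04),("jack_top",.055)):
        for d in manip.masks_of(l,c):
            print(l,"%.2f"%d["score"],np.round(d["bbox"]),d["pixels"].sum(),np.round(ray([np.argwhere(d["pixels"]).mean(0)[::-1]],ci,z)[0],3))
E
python3 -c "
import cv2,numpy as np
cv2.imwrite('pics/both.png',np.vstack([cv2.imread('pics/scene0.png'),cv2.imread('pics/side0.png')])[:, :])" ; cd pics; python3 -c "
import cv2
a=cv2.imread('both.png');print(a.shape)"
```

```text
[0.22986234 0.52647701 0.20465113] [-6.42141980e-01 -3.07467753e+00  2.53669384e-03] 0.9985197302763558 [-0.24515302 -0.92703536  0.15832393] 0.0188
scene [ 0.13436138 -0.65104398  0.70449836] 55.88995613137889
window_shim 0.71 [221. 123. 253. 140.] 268 [0.546 0.317 0.043]
blank_shim 0.56 [235. 138. 271. 156.] 351 [0.555 0.214 0.043]
flat_plate 0.91 [207. 117. 279. 169.] 1596 [0.527 0.233 0.04 ]
jack_top 0.90 [301. 229. 350. 269.] 1120 [ 0.506 -0.244  0.055]
jack_top 0.81 [275. 289. 326. 338.] 1548 [ 0.374 -0.36   0.055]
side [ 0.40003941 -1.03702102  1.00851045] 46.45012877950218
window_shim 0.75 [261. 146. 295. 154.] 324 [0.558 0.214 0.043]
window_shim 0.73 [257. 131. 289. 140.] 231 [0.543 0.316 0.043]
blank_shim 0.83 [262. 145. 292. 156.] 312 [0.559 0.214 0.043]
flat_plate 0.73 [248. 128. 299. 169.] 1138 [0.539 0.22  0.04 ]
jack_top 0.79 [263. 240. 302. 264.] 848 [ 0.525 -0.25   0.055]
jack_top 0.60 [214. 274. 261. 307.] 924 [ 0.39  -0.368  0.055]
(768, 512, 3)
```

View pics/scene0.png

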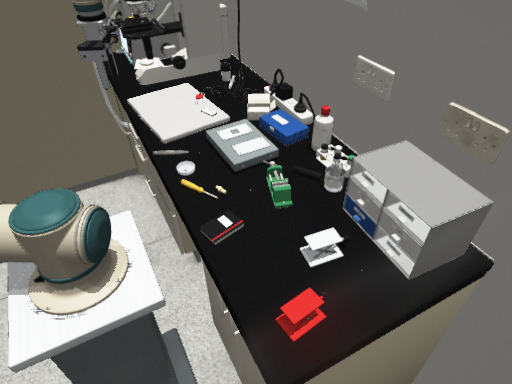

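The window shim is on the far-left side of the plate at about (237,131), with the blank beside it at (252,147). The silver jack is at (322,245) and its red look-alike at (300,312). Next I move the wrist over the plate.

Call:
carry_out --targets '[{"tx": -0.036,"ty": -0.011,"tz": -0.005},{"tx": -0.036,"ty": -0.011,"tz": -0.005},{"tx": -0.036,"ty": -0.011,"tz": -0.005},{"tx": -0.036,"ty": -0.011,"tz": -0.005},{"tx": -0.036,"ty": -0.011,"tz": -0.005},{"tx": -0.036,"ty": -0.011,"tz": -0.005},{"tx": -0.036,"ty": -0.011,"tz": -0.005},{"tx": -0.036,"ty": -0.011,"tz": -0.005,"gripper": -1},{"yaw": -7,"gripper": -1},{"yaw": -7,"gripper": -1},{"yaw": -7,"gripper": -1},{"yaw": -2.5,"gripper": -1}]'

```text
invalid input at $.targets[0]: expected keys tx, ty, tz, yaw, gripper
```

```bash
python3 - <<'E'
from h import *
s=manip.read_state();print(s["clock"],s["tcp_pos"],s["orientation"],s["finger_gap"])
im,ci=snap("wrist","w1");print(-np.array(ci["R"]).T@ci["t"])
for l in("window_shim","blank_shim","flat_plate"):
    for d in manip.masks_of(l,"wrist"):
        m=d["pixels"].astype(np.uint8);c=max(cv2.findContours(m,0,2)[0],key=cv2.contourArea)
        z=.04 if l[0]=="f" else .043
        w=ray(c.reshape(-1,2),ci,z)[:,:2]; r=cv2.minAreaRect((w*1000).astype(np.float32))
        print(l,"%.2f"%d["score"],np.round(d["bbox"]),r,w.min(0),w.max(0))
E
```

```text
0.5 [0.2301663  0.52692516 0.20546172] [6.42317304e-01 3.07519719e+00 1.72266406e-05] 0.9984994815495315
[0.15515325 0.55929599 0.38434664]
```

View pics/w1.png

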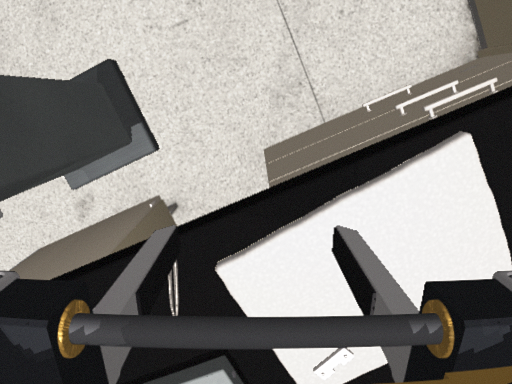

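The wrist camera sits on the robot side of the tool, with the fingers along the bottom of the picture. Every row needs all five keys. I'll move farther out so the plate comes into view.

Call:
carry_out --targets '[{"tx": -0.037,"ty": -0.008,"tz": -0.005,"yaw": -2,"gripper": -1},{"tx": -0.037,"ty": -0.008,"tz": -0.005,"yaw": 0,"gripper": -1},{"tx": -0.037,"ty": -0.008,"tz": -0.005,"yaw": 0,"gripper": -1},{"tx": -0.037,"ty": -0.008,"tz": -0.005,"yaw": 0,"gripper": -1},{"tx": -0.037,"ty": -0.008,"tz": -0.005,"yaw": 0,"gripper": -1},{"tx": -0.037,"ty": -0.008,"tz": -0.005,"yaw": 0,"gripper": -1},{"tx": -0.037,"ty": -0.008,"tz": -0.005,"yaw": 0,"gripper": -1},{"tx": -0.037,"ty": -0.008,"tz": -0.005,"yaw": 0,"gripper": -1},{"tx": -0.037,"ty": -0.008,"tz": -0.005,"yaw": 0,"gripper": -1},{"tx": -0.037,"ty": -0.008,"tz": 0,"yaw": -7,"gripper": -1},{"tx": -0.02,"ty": 0,"tz": 0,"yaw": -7,"gripper": -1},{"tx": 0,"ty": 0,"tz": 0,"yaw": -7,"gripper": -1}]'

```text
clock: 1.7
tcp_pos: [0.568, 0.3077, 0.2497]
orientation: [0.014, 3.139, -0.001]
ft_force: [-0.0, 0.4, -0.3]
finger_gap: 0.185
grip_force: 0.0
```

```bash
cat > look.py <<'E'
import sys
from h import *
s=manip.read_state();print(s["clock"],s["tcp_pos"],s["orientation"],s["finger_gap"],s["ft_force"])
im,ci=snap("wrist",sys.argv[1]);print(-np.array(ci["R"]).T@ci["t"])
for l in sys.argv[2:]:
    for d in manip.masks_of(l,"wrist"):
        m=d["pixels"].astype(np.uint8);c=max(cv2.findContours(m,0,2)[0],key=cv2.contourArea)
        z={"f":.04,"j":.055}.get(l[0],.043)
        w=ray(c.reshape(-1,2),ci,z)[:,:2]; r=cv2.minAreaRect((w*1000).astype(np.float32))
        print(l,"%.2f"%d["score"],np.round(d["bbox"]),np.round(r[0]+r[1]+(r[2],),1),w.min(0).round(4),w.max(0).round(4))
E
python3 look.py w2 window_shim blank_shim flat_plate
```

```text
1.7 [0.56796041 0.30766677 0.24966231] [ 1.40501365e-02  3.13929247e+00 -1.44138707e-03] 0.1845882593354736 [-0.0354501   0.42582008 -0.25252465]
[0.48573362 0.30825916 0.42836658]
window_shim 0.64 [236. 104. 287. 195.] [546.6 315.9 109.5  56.9   1. ] [0.492  0.2869] [0.6009 0.3453]
window_shim 0.28 [158. 113. 204. 204.] [5.563e+02 2.163e+02 1.092e+02 5.610e+01 3.000e-01] [0.5019 0.1881] [0.6108 0.2446]
blank_shim 0.68 [156. 115. 204. 206.] [5.565e+02 2.167e+02 1.114e+02 5.770e+01 2.000e-01] [0.5009 0.1878] [0.6121 0.2457]
flat_plate 0.68 [129.  78. 315. 211.] [545.8 268.  159.8 219.6   1.4] [0.4639 0.1569] [0.6278 0.3794]
```

View pics/w2.png

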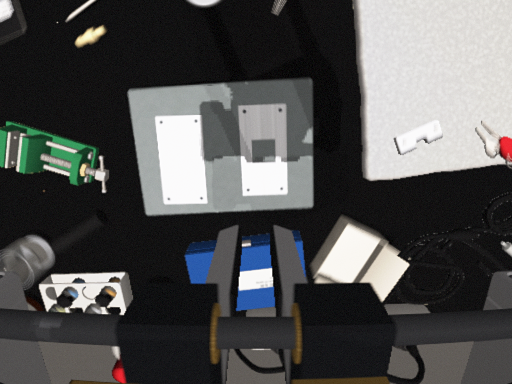

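The wrist view shows the window shim at (263,150), its dark window clear, and the blank at (181,160). The shim's near end is 26 mm behind the plate's near edge, so I'll press on its far solid end at about (0.581, 0.316).

Call:
carry_out --targets '[{"tx": -0.013,"ty": 0.008,"tz": 0.03,"yaw": 0,"gripper": -1},{"tx": 0,"ty": 0,"tz": 0.035,"yaw": 0,"gripper": -1},{"tx": 0,"ty": 0,"tz": 0.035,"yaw": 0,"gripper": -1},{"tx": 0,"ty": 0,"tz": 0.035,"yaw": 0,"gripper": -1},{"tx": 0,"ty": 0,"tz": 0.035,"yaw": 0,"gripper": -1},{"tx": 0,"ty": 0,"tz": 0.02,"yaw": 0,"gripper": -1},{"tx": 0,"ty": 0,"tz": 0.008,"yaw": 0,"gripper": -1},{"tx": 0,"ty": 0,"tz": 0,"yaw": 0,"gripper": -1},{"tx": 0,"ty": 0,"tz": 0,"yaw": 0,"gripper": -1}]'

```text
clock: 2.65
tcp_pos: [0.5767, 0.3189, 0.0535]
orientation: [0.017, 3.14, 0.001]
ft_force: [-0.0, 0.1, 0.2]
finger_gap: -0.0
grip_force: 0.0
```

Call:
carry_out --targets '[{"tx": -0.004,"ty": -0.003,"tz": 0.004,"yaw": 0,"gripper": -1},{"tx": 0,"ty": 0,"tz": 0.003,"yaw": 0,"gripper": -1},{"tx": 0,"ty": 0,"tz": 0.002,"yaw": 0,"gripper": -1},{"tx": 0,"ty": 0,"tz": 0.001,"yaw": 0,"gripper": -1},{"tx": 0,"ty": 0,"tz": 0,"yaw": 0,"gripper": -1}]'

```text
clock: 3.07
tcp_pos: [0.5809, 0.3151, 0.0433]
orientation: [0.017, 3.14, 0.001]
ft_force: [0.7, -0.3, 1.7]
finger_gap: 0.005
grip_force: 1.3
```

Call:
carry_out --targets '[{"tx": 0,"ty": 0,"tz": 0.0005,"yaw": 0,"gripper": -1},{"tx": 0,"ty": 0,"tz": 0,"yaw": 0,"gripper": -1}]'

```text
clock: 3.23
tcp_pos: [0.5809, 0.3152, 0.0433]
orientation: [0.016, 3.14, 0.001]
ft_force: [-0.6, -0.5, 5.0]
finger_gap: 0.002
grip_force: 2.8
```

Call:
carry_out --targets '[{"tx": 0.002,"ty": 0,"tz": 0,"yaw": 0,"gripper": -1},{"tx": 0.004,"ty": 0,"tz": 0,"yaw": 0,"gripper": -1},{"tx": 0.004,"ty": 0,"tz": 0,"yaw": 0,"gripper": -1},{"tx": 0.004,"ty": 0,"tz": 0,"yaw": 0,"gripper": -1},{"tx": 0.004,"ty": 0,"tz": 0,"yaw": 0,"gripper": -1},{"tx": 0.002,"ty": 0,"tz": 0,"yaw": 0,"gripper": -1},{"tx": 0,"ty": 0,"tz": 0,"yaw": 0,"gripper": -1}]'

```text
clock: 3.82
tcp_pos: [0.5614, 0.316, 0.0433]
orientation: [0.016, 3.138, 0.002]
ft_force: [2.1, 0.1, 5.9]
finger_gap: 0.008
grip_force: 3.1
```

```bash
python3 look.py w3 window_shim flat_plate
```

```text
3.8167 [0.56139296 0.31595189 0.04326132] [1.58928752e-02 3.13799526e+00 2.31615495e-03] 0.0077788749443133305 [2.10405154 0.09597818 5.85295074]
[0.47894646 0.31621357 0.22187195]
window_shim 0.79 [202.  84. 310. 273.] [527.1 317.6 110.2  57.2   1. ] [0.4717 0.2885] [0.5825 0.3466]
window_shim 0.41 [  0.  67. 362. 312.] [540.6 269.  150.  214.6   2. ] [0.4633 0.161 ] [0.6172 0.3777]
flat_plate 0.95 [  0.  67. 361. 313.] [542.1 268.3 153.  218.    2.1] [0.463  0.1587] [0.6195 0.3787]
flat_plate 0.43 [204.  86. 310. 270.] [528.  317.4 111.4  57.5   0.8] [0.4721 0.2884] [0.5835 0.3468]
```

View pics/w3.png

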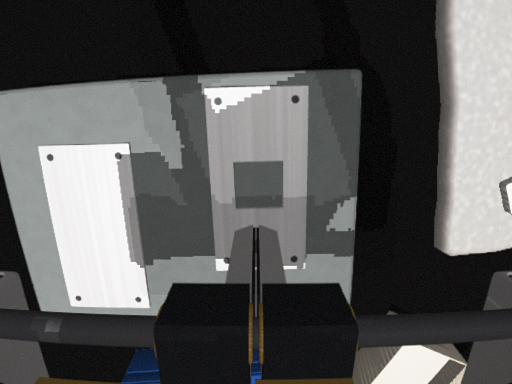

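The shim follows the fingers: it has moved 19.5 mm and now covers (205–310, 85–272). The plate's near edge is at about row 75. I'll drag another 50 mm or so, but first measure that edge on the shim's line.

```bash
python3 - <<'E'
from h import *
ci=manip.camera_info("wrist")
im=cv2.imread("pics/w3.png",0)
print(im[66:92,180:186].mean(1).round(),im[66:92,335:341].mean(1).round())
print(ray([[183,77],[255,75],[338,71],[258,86]],ci,.041))
E
```

```text
[ 6.  6.  7. 10. 10. 12.  9.  4.  8. 34. 56. 66. 65. 67. 68. 70. 69. 69.
 68. 69. 69. 69. 69. 69. 68. 69.] [ 8. 10. 12. 36. 60. 66. 68. 70. 72. 73. 73. 72. 73. 70. 71. 71. 70. 71.
 71. 72. 70. 72. 72. 72. 72. 71.]
[[0.46673441 0.27736064 0.041     ]
 [0.46633627 0.3163137  0.041     ]
 [0.4642716  0.36114416 0.041     ]
 [0.47208556 0.31788549 0.041     ]]
```

Call:
carry_out --targets '[{"tx": 0.003,"ty": 0,"tz": 0,"yaw": 0,"gripper": -1},{"tx": 0.004,"ty": 0,"tz": 0,"yaw": 0,"gripper": -1},{"tx": 0.004,"ty": 0,"tz": 0,"yaw": 0,"gripper": -1},{"tx": 0.004,"ty": 0,"tz": 0,"yaw": 0,"gripper": -1},{"tx": 0.004,"ty": 0,"tz": 0,"yaw": 0,"gripper": -1},{"tx": 0.004,"ty": 0,"tz": 0,"yaw": 0,"gripper": -1},{"tx": 0.004,"ty": 0,"tz": 0,"yaw": 0,"gripper": -1},{"tx": 0.003,"ty": 0,"tz": 0,"yaw": 0,"gripper": -1},{"tx": 0,"ty": 0,"tz": 0,"yaw": 0,"gripper": -1}]'

```text
clock: 4.72
tcp_pos: [0.5314, 0.3163, 0.0433]
orientation: [0.016, 3.138, 0.003]
ft_force: [3.3, 0.5, 5.3]
finger_gap: 0.006
grip_force: 3.2
```

Call:
carry_out --targets '[{"tx": 0.003,"ty": 0,"tz": 0,"yaw": 0,"gripper": -1},{"tx": 0.004,"ty": 0,"tz": 0,"yaw": 0,"gripper": -1},{"tx": 0.004,"ty": 0,"tz": 0,"yaw": 0,"gripper": -1},{"tx": 0.004,"ty": 0,"tz": 0,"yaw": 0,"gripper": -1},{"tx": 0.003,"ty": 0,"tz": 0,"yaw": 0,"gripper": -1},{"tx": 0,"ty": 0,"tz": 0,"yaw": 0,"gripper": -1}]'

```text
clock: 5.22
tcp_pos: [0.5134, 0.3165, 0.0433]
orientation: [0.016, 3.138, 0.003]
ft_force: [2.9, -0.7, 6.7]
finger_gap: 0.007
grip_force: 3.3
```

```bash
python3 look.py w4 window_shim
```

```text
5.2167 [0.51344743 0.31654454 0.04327677] [1.58572008e-02 3.13779506e+00 2.67554647e-03] 0.007367492847319129 [ 2.93712436 -0.73421343  6.71034692]
[0.4309436  0.31676222 0.22184972]
window_shim 0.73 [204.  85. 310. 272.] [479.  318.2 109.8  56.3   0.8] [0.4241 0.2895] [0.5338 0.347 ]
```

View pics/w4.png

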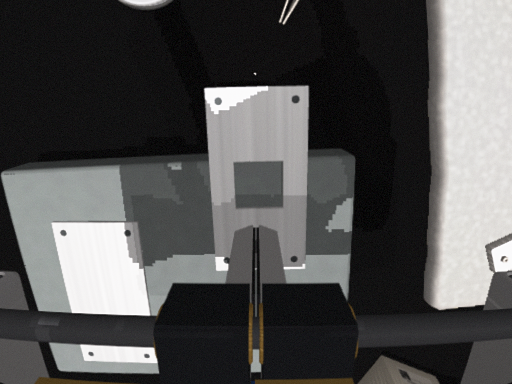

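The shim has followed and overhangs 42 mm, with its centre at (0.479, 0.318). The plate edge shows at about row 155 and the shim's near end at row 86. Now I lift off, open the fingers and move over the overhanging end.

Call:
carry_out --targets '[{"tx": 0,"ty": 0,"tz": -0.005,"yaw": 0,"gripper": -1},{"tx": 0,"ty": 0,"tz": -0.025,"yaw": 0,"gripper": -1},{"tx": 0,"ty": 0,"tz": -0.03,"yaw": 0,"gripper": 1},{"tx": 0.03,"ty": 0.001,"tz": 0,"yaw": -1.4,"gripper": 1},{"tx": 0.031,"ty": 0.001,"tz": 0,"yaw": 0,"gripper": 1},{"tx": 0,"ty": 0,"tz": 0,"yaw": 0,"gripper": 1},{"tx": 0,"ty": 0,"tz": 0,"yaw": 0,"gripper": 1},{"tx": 0,"ty": 0,"tz": 0,"yaw": 0,"gripper": 1},{"tx": 0,"ty": 0,"tz": 0,"yaw": 0,"gripper": 1},{"tx": 0,"ty": 0,"tz": 0,"yaw": 0,"gripper": 1},{"tx": 0,"ty": 0,"tz": 0,"yaw": 0,"gripper": 1},{"tx": 0,"ty": 0,"tz": 0,"yaw": 0,"gripper": 1}]'

```text
clock: 6.32
tcp_pos: [0.4519, 0.3176, 0.1017]
orientation: [0.021, -3.141, 0.0]
ft_force: [0.2, -0.5, 0.5]
finger_gap: 0.679
grip_force: 0.0
```

```bash
python3 - <<'E'
from h import *
s=manip.read_state();print(s["tcp_pos"],s["finger_gap"])
for c,z in(("scene",.043),("side",.043)):
    im,ci=snap(c)
    for d in manip.masks_of("window_shim",c):
        w=ray(np.argwhere(d["pixels"])[:,::-1],ci,z);print(c,d["score"],w.mean(0).round(3),w.min(0).round(3),w.max(0).round(3))
E
```

```text
[0.45191867 0.31761242 0.10165597] 0.6793010677827115
scene 0.59 [0.479 0.316 0.043] [0.425 0.288 0.043] [0.535 0.346 0.043]
side 0.66 [0.478 0.316 0.043] [0.421 0.282 0.043] [0.536 0.35  0.043]
side 0.65 [0.547 0.236 0.043] [0.463 0.119 0.043] [0.628 0.373 0.043]
```

Call:
carry_out --targets '[{"tx": 0,"ty": 0,"tz": 0,"yaw": 0,"gripper": 1},{"tx": 0,"ty": 0,"tz": 0,"yaw": 0,"gripper": 1},{"tx": 0,"ty": 0,"tz": 0,"yaw": 0,"gripper": 1},{"tx": 0,"ty": 0,"tz": 0,"yaw": 0,"gripper": 1},{"tx": 0,"ty": 0,"tz": 0,"yaw": 0,"gripper": 1},{"tx": 0,"ty": 0,"tz": 0.025,"yaw": 0,"gripper": 1},{"tx": 0,"ty": 0,"tz": 0.02,"yaw": 0,"gripper": 1},{"tx": 0,"ty": 0,"tz": 0.02,"yaw": 0,"gripper": 1},{"tx": 0,"ty": 0,"tz": 0.009,"yaw": 0,"gripper": 1},{"tx": 0,"ty": 0,"tz": 0,"yaw": 0,"gripper": 1}]'

```text
clock: 7.35
tcp_pos: [0.4498, 0.3168, 0.026]
orientation: [0.022, -3.137, 0.003]
ft_force: [0.4, 0.6, 0.4]
finger_gap: 0.997
grip_force: 0.0
```

Call:
carry_out --targets '[{"tx": 0,"ty": 0,"tz": 0,"yaw": 0,"gripper": -1},{"tx": 0,"ty": 0,"tz": 0,"yaw": 0,"gripper": -1},{"tx": 0,"ty": 0,"tz": 0,"yaw": 0,"gripper": -1},{"tx": 0,"ty": 0,"tz": 0,"yaw": 0,"gripper": -1},{"tx": 0,"ty": 0,"tz": 0,"yaw": 0,"gripper": -1},{"tx": 0,"ty": 0,"tz": 0,"yaw": 0,"gripper": -1},{"tx": 0,"ty": 0,"tz": 0,"yaw": 0,"gripper": -1},{"tx": 0,"ty": 0,"tz": 0,"yaw": 0,"gripper": -1},{"tx": 0,"ty": 0,"tz": 0,"yaw": 0,"gripper": -1},{"tx": 0,"ty": 0,"tz": 0,"yaw": 0,"gripper": -1}]'

```text
clock: 8.18
tcp_pos: [0.4517, 0.3179, 0.0283]
orientation: [-0.022, 3.141, 0.001]
ft_force: [0.6, -0.5, 3.0]
finger_gap: 0.587
grip_force: 30.0
```

The grip holds 30 N at a 55 mm gap. Lifting.

Call:
carry_out --targets '[{"tx": 0,"ty": 0,"tz": -0.005,"yaw": 0,"gripper": -1},{"tx": 0,"ty": 0,"tz": -0.01,"yaw": 0,"gripper": -1},{"tx": 0,"ty": 0,"tz": -0.02,"yaw": 0,"gripper": -1},{"tx": 0,"ty": 0,"tz": -0.025,"yaw": 0,"gripper": -1},{"tx": 0,"ty": 0,"tz": -0.025,"yaw": 0,"gripper": -1},{"tx": 0,"ty": 0,"tz": -0.025,"yaw": 0,"gripper": -1},{"tx": 0,"ty": 0,"tz": -0.025,"yaw": 0,"gripper": -1},{"tx": 0,"ty": 0,"tz": -0.025,"yaw": 0,"gripper": -1},{"tx": 0,"ty": 0,"tz": -0.025,"yaw": 0,"gripper": -1},{"tx": 0,"ty": -0.01,"tz": -0.025,"yaw": 0,"gripper": -1},{"tx": 0,"ty": -0.02,"tz": -0.01,"yaw": 0,"gripper": -1},{"tx": 0,"ty": -0.025,"tz": 0,"yaw": 0,"gripper": -1}]'

```text
clock: 9.18
tcp_pos: [0.4536, 0.2637, 0.2518]
orientation: [-0.025, 3.135, 0.005]
ft_force: [0.2, -0.6, -0.1]
finger_gap: 0.586
grip_force: 30.0
```

Call:
carry_out --targets '[{"tx": 0,"ty": -0.03,"tz": 0,"yaw": 0,"gripper": -1},{"tx": -0.005,"ty": -0.03,"tz": 0,"yaw": 0,"gripper": -1},{"tx": -0.005,"ty": -0.03,"tz": 0,"yaw": 0,"gripper": -1},{"tx": -0.005,"ty": -0.03,"tz": 0,"yaw": 0,"gripper": -1},{"tx": -0.005,"ty": -0.03,"tz": 0,"yaw": 0,"gripper": -1},{"tx": -0.005,"ty": -0.03,"tz": 0,"yaw": 0,"gripper": -1},{"tx": -0.005,"ty": -0.03,"tz": 0,"yaw": 0,"gripper": -1},{"tx": -0.005,"ty": -0.03,"tz": 0,"yaw": 0,"gripper": -1},{"tx": -0.005,"ty": -0.03,"tz": 0,"yaw": 0,"gripper": -1},{"tx": -0.005,"ty": -0.03,"tz": 0,"yaw": 0,"gripper": -1},{"tx": 0,"ty": -0.03,"tz": 0,"yaw": 0,"gripper": -1},{"tx": 0,"ty": -0.015,"tz": 0,"yaw": 0,"gripper": -1}]'

```text
clock: 10.18
tcp_pos: [0.5019, -0.0849, 0.2483]
orientation: [0.019, -3.141, 0.003]
ft_force: [0.1, -0.2, 0.0]
finger_gap: 0.586
grip_force: 30.0
```

Call:
carry_out --targets '[{"tx": 0,"ty": 0,"tz": 0,"yaw": 0,"gripper": -1},{"tx": 0,"ty": 0,"tz": 0,"yaw": 0,"gripper": -1}]'

```text
clock: 10.35
tcp_pos: [0.5017, -0.082, 0.2482]
orientation: [0.019, -3.141, -0.001]
ft_force: [0.1, 1.0, -2.1]
finger_gap: 0.588
grip_force: 30.0
```

```bash
python3 look.py w5 jack_top window_shim; python3 - <<'E'
from h import *
ci=manip.camera_info("wrist")
for d in manip.tip_of("jack_top","wrist"): print(d, ray([d["at"][::-1]],ci,.055))
E
```

```text
10.35 [ 0.50171508 -0.0819574   0.24822879] [ 1.89750306e-02 -3.14138403e+00 -1.28362977e-03] 0.5877687404044463 [ 0.05439649  0.99565713 -2.05482278]
[ 0.41992288 -0.08340877  0.42712089]
jack_top 0.63 [ 10.  35.  88. 130.] [ 399.1 -322.8  109.2   79.5    9. ] [ 0.3464 -0.3694] [ 0.4535 -0.28  ]
jack_top 0.58 [122. 147. 178. 236.] [ 529.  -212.    62.6  114.7   82.9] [ 0.4704 -0.2468] [ 0.585  -0.1747]
window_shim 0.87 [201. 200. 309. 363.] [630.5 -80.4 173.  132.1   1.4] [ 0.5436 -0.1478] [ 0.7182 -0.0141]
{'at': [72.1, 30.7], 'score': 0.79} [[ 0.3869912  -0.34315227  0.055     ]]
{'at': [190.1, 142.6], 'score': 0.71} [[ 0.52729807 -0.21829955  0.055     ]]
```

View pics/w5.png

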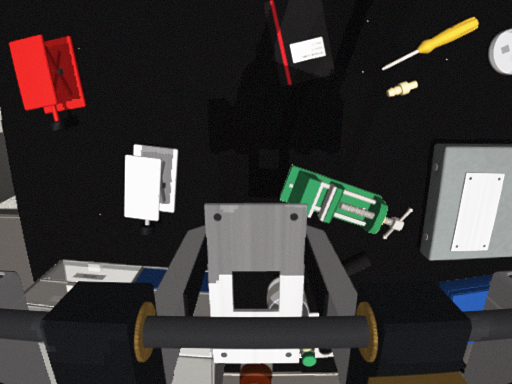

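The red look-alike is at (48,75). The real jack's light top is about (124–159, 155–221) and its knob is at (147,228). The shim hangs centred between the fingers at (205–306, 204–362). I'll measure both more finely.

```bash
python3 - <<'E'
from h import *
ci=manip.camera_info("wrist");s=manip.read_state();p=s["tcp_pos"]
im=cv2.imread("pics/w5.png");g=cv2.cvtColor(im,6)
print(g[150:226:15,120:182:3])
for th in(140,180,215):
    m=np.zeros_like(g);m[140:240,115:185]=(g[140:240,115:185]>th)
    c=max(cv2.findContours(m,0,2)[0],key=cv2.contourArea)
    w=ray(c.reshape(-1,2),ci,.055)[:,:2]*1000
    print(th,cv2.boundingRect(c),cv2.minAreaRect(w.astype(np.float32)))
d=manip.masks_of("window_shim","wrist")[0]["pixels"].astype(np.uint8)
c=max(cv2.findContours(d,0,2)[0],key=cv2.contourArea);print(cv2.approxPolyDP(cv2.convexHull(c),6,True).reshape(-1,2).tolist())
for dz in(.012,.015):
  o=np.array(p)+[0,0,dz];print(dz,proj([o+[a,b,0] for a in(-.028,.013,.041,.082) for b in(-.028,.028)],ci).round().tolist())
big=cv2.resize(im[135:245,105:190],None,fx=5,fy=5,interpolation=cv2.INTER_CUBIC);big2=cv2.resize(im[190:375,190:320],None,fx=2.9,fy=2.9)
h=min(big.shape[0],big2.shape[0]);cv2.imwrite("pics/c5.png",np.hstack([big[:h,:420],big2[:h]]))
E
```

```text
[[ 16  19  15  19  32 254 252 182 163 168 170 168 163 165 164 170 168 166
  255 178  18]
 [ 18   9 255 252 252 252 252 252 252 252 252 252 252 254  89 141 138 148
  254  76  23]
 [ 21  13 255 252 252 252 252 252 252 252 252 252 252 239  93 143 138 165
  248  19  19]
 [ 17  18 254 252 251 252 252 252 252 252 252 252 253 182  86 117 136 254
  210  17  22]
 [ 18  37 254 252 251 252 252 252 252 252 252 252 253 158 244 255 255 255
  114  14  17]
 [ 17  22  16  16  16  20  21  11  10  87   9   3  18  17  19  18  20  19
   19  16  15]]
140 (124, 144, 54, 81) ((522.79052734375, -209.26991271972656), (63.00419616699219, 99.84542083740234), 83.38728332519531)
180 (124, 145, 54, 80) ((522.7794189453125, -209.33255004882812), (62.33945846557617, 99.49161529541016), 83.43614196777344)
215 (125, 145, 52, 80) ((522.94140625, -209.61822509765625), (61.64296340942383, 99.0963134765625), 83.52920532226562)
[[304, 203], [301, 313], [213, 315], [205, 204]]
0.012 [[206.0, 201.0], [308.0, 203.0], [208.0, 267.0], [303.0, 269.0], [209.0, 308.0], [300.0, 309.0], [211.0, 359.0], [296.0, 360.0]]
0.015 [[205.0, 203.0], [309.0, 204.0], [207.0, 270.0], [304.0, 271.0], [209.0, 311.0], [301.0, 312.0], [211.0, 362.0], [297.0, 364.0]]
```

View pics/c5.png

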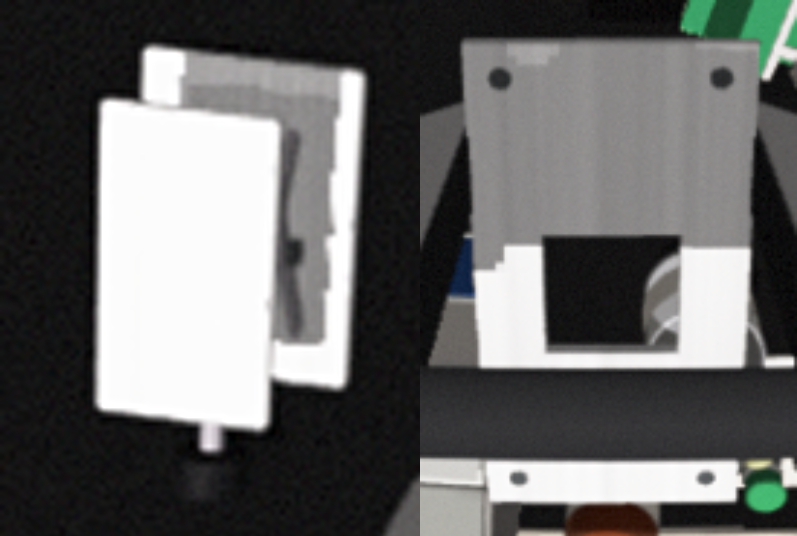

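The left half shows the jack's top with corners at about (124.5,154.7), (160.6,159), (158.2,220.7) and (124,216.7). On the right, the shim matches the predicted hold, with no tilt and its centre 27 mm beyond the TCP.

```bash
python3 - <<'E'
from h import *
ci=manip.camera_info("wrist");s=manip.read_state()
w=ray([[124.5,154.7],[160.6,159],[158.2,220.7],[124,216.7]],ci,.055)[:,:2]
print(w.round(4),w.mean(0),[np.linalg.norm(w[i]-w[i-1]).round(4) for i in range(4)])
a=(w[2]+w[3]-w[0]-w[1]);th=np.arctan2(a[1],a[0])
b=(w[1]+w[2]-w[0]-w[3]);print(np.degrees(th),np.degrees(np.arctan2(-b[0],b[1])))
R=cv2.Rodrigues(np.array(s["orientation"]))[0];print(R, s["tcp_pos"])
E
```

```text
[[ 0.484  -0.237 ]
 [ 0.4888 -0.1935]
 [ 0.5671 -0.2017]
 [ 0.5628 -0.2453]] [ 0.52566846 -0.21936766] [np.float64(0.0792), np.float64(0.0437), np.float64(0.0788), np.float64(0.0438)]
-6.041515000264939 -5.997655729178061
[[-9.99877868e-01 -1.56274239e-02  1.80448532e-04]
 [-1.56273533e-02  9.99877811e-01  3.86200487e-04]
 [-1.86461801e-04  3.83333386e-04 -9.99999909e-01]] [ 0.5019022  -0.08049918  0.24815637]
```

Jack centre is (0.5257, -0.2194) with its length at -6.0°, so the TCP target is (0.499, -0.217).

Call:
carry_out --targets '[{"tx": 0,"ty": 0,"tz": 0,"yaw": 3.5,"gripper": -1},{"tx": 0,"ty": 0,"tz": 0,"yaw": 3.4,"gripper": -1},{"tx": -0.002,"ty": -0.02,"tz": 0,"yaw": 0,"gripper": -1},{"tx": -0.002,"ty": -0.028,"tz": 0,"yaw": 0,"gripper": -1},{"tx": -0.002,"ty": -0.028,"tz": 0,"yaw": 0,"gripper": -1},{"tx": -0.002,"ty": -0.028,"tz": 0,"yaw": 0,"gripper": -1},{"tx": -0.002,"ty": -0.02,"tz": 0.02,"yaw": 0,"gripper": -1},{"tx": -0.001,"ty": -0.012,"tz": 0.03,"yaw": 0,"gripper": -1},{"tx": 0,"ty": 0,"tz": 0.03,"yaw": 0,"gripper": -1},{"tx": 0,"ty": 0,"tz": 0.03,"yaw": 0,"gripper": -1},{"tx": 0,"ty": 0,"tz": 0.03,"yaw": 0,"gripper": -1},{"tx": 0,"ty": 0,"tz": 0.015,"yaw": 0,"gripper": -1}]'

```text
clock: 11.6
tcp_pos: [0.4967, -0.216, 0.0896]
orientation: [-0.165, -3.133, -0.004]
ft_force: [-0.7, -0.4, -1.3]
finger_gap: 0.588
grip_force: 30.0
```

Call:
carry_out --targets '[{"tx": 0,"ty": 0,"tz": 0,"yaw": 0,"gripper": -1},{"tx": 0,"ty": 0,"tz": 0,"yaw": 0,"gripper": -1}]'

```text
clock: 11.77
tcp_pos: [0.4985, -0.2172, 0.0926]
orientation: [-0.165, -3.136, -0.001]
ft_force: [0.2, -0.2, -0.8]
finger_gap: 0.585
grip_force: 30.0
```

```bash
python3 - <<'E'
from h import *
s=manip.read_state();R=cv2.Rodrigues(np.array(s["orientation"]))[0]
d=np.array([.4988,-.2166,.0667])-s["tcp_pos"];print(s["clock"],s["tcp_pos"],s["grip_force"],(R.T@d).round(4),"ang",np.degrees(np.arctan2(-R[1,0],-R[0,0])))
snap("wrist","w6")
E
```

```text
11.7667 [ 0.49847859 -0.21715873  0.09259581] 29.99926596879959 [-0.0003  0.0006  0.0259] ang -6.027956313609986
```

View pics/w6.png

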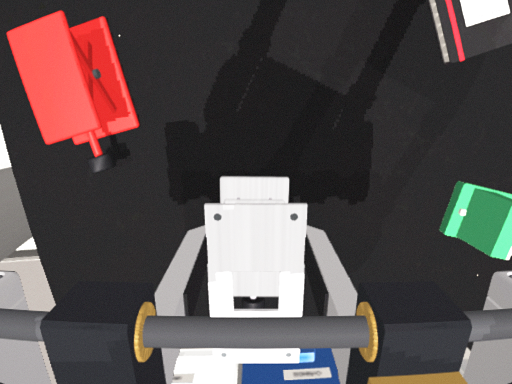

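The jack (220–288, 178 down) is centred under the shim (206–305, 204 down). Lowering.

Call:
carry_out --targets '[{"tx": 0,"ty": 0.0005,"tz": 0.01,"yaw": 0,"gripper": -1},{"tx": 0,"ty": 0,"tz": 0.008,"yaw": 0,"gripper": -1},{"tx": 0,"ty": 0,"tz": 0.004,"yaw": 0,"gripper": -1},{"tx": 0,"ty": 0,"tz": 0.002,"yaw": 0,"gripper": -1},{"tx": 0,"ty": 0,"tz": 0,"yaw": 0,"gripper": -1},{"tx": 0,"ty": 0,"tz": 0,"yaw": 0,"gripper": -1}]'

```text
clock: 12.32
tcp_pos: [0.4987, -0.2176, 0.069]
orientation: [0.167, 3.137, 0.0]
ft_force: [-0.1, 1.0, -0.1]
finger_gap: 0.584
grip_force: 30.0
```

Call:
carry_out --targets '[{"tx": 0,"ty": 0.001,"tz": 0.001,"yaw": 0,"gripper": -1},{"tx": 0,"ty": 0,"tz": 0.001,"yaw": 0,"gripper": -1},{"tx": 0,"ty": 0,"tz": 0,"yaw": 0,"gripper": -1},{"tx": 0,"ty": 0,"tz": 0,"yaw": 0,"gripper": -1}]'

```text
clock: 12.65
tcp_pos: [0.4987, -0.2166, 0.067]
orientation: [0.167, 3.137, 0.0]
ft_force: [0.2, 0.2, -0.8]
finger_gap: 0.586
grip_force: 30.0
```

Call:
carry_out --targets '[{"tx": 0,"ty": 0,"tz": 0.0005,"yaw": 0,"gripper": -1},{"tx": 0,"ty": 0,"tz": 0.0005,"yaw": 0,"gripper": -1},{"tx": 0,"ty": 0,"tz": 0,"yaw": 0,"gripper": -1}]'

```text
clock: 12.9
tcp_pos: [0.4986, -0.2165, 0.0659]
orientation: [-0.167, -3.137, -0.0]
ft_force: [-0.6, 0.0, -1.3]
finger_gap: 0.583
grip_force: 30.0
```

Call:
carry_out --targets '[{"tx": 0,"ty": 0,"tz": 0.0005,"yaw": 0,"gripper": -1},{"tx": 0,"ty": 0,"tz": 0.0005,"yaw": 0,"gripper": -1},{"tx": 0,"ty": 0,"tz": 0,"yaw": 0,"gripper": -1}]'

```text
clock: 13.15
tcp_pos: [0.4986, -0.2166, 0.0649]
orientation: [-0.167, -3.137, -0.0]
ft_force: [-0.4, -0.6, 0.1]
finger_gap: 0.585
grip_force: 30.0
```

Call:
carry_out --targets '[{"tx": 0,"ty": 0,"tz": 0.0005,"yaw": 0,"gripper": -1},{"tx": 0,"ty": 0,"tz": 0.0005,"yaw": 0,"gripper": -1},{"tx": 0,"ty": 0,"tz": 0,"yaw": 0,"gripper": -1}]'

```text
clock: 13.4
tcp_pos: [0.4986, -0.2165, 0.0638]
orientation: [-0.167, -3.137, -0.0]
ft_force: [0.2, -0.3, -0.3]
finger_gap: 0.588
grip_force: 30.0
```

I had the sign wrong. The shim's underside is 11.7 mm above the TCP, so contact comes at TCP z of about 0.043.

Call:
carry_out --targets '[{"tx": 0,"ty": 0,"tz": 0.007,"yaw": 0,"gripper": -1},{"tx": 0,"ty": 0,"tz": 0.006,"yaw": 0,"gripper": -1},{"tx": 0,"ty": 0,"tz": 0.004,"yaw": 0,"gripper": -1},{"tx": 0,"ty": 0,"tz": 0.002,"yaw": 0,"gripper": -1},{"tx": 0,"ty": 0,"tz": 0,"yaw": 0,"gripper": -1},{"tx": 0,"ty": 0,"tz": 0,"yaw": 0,"gripper": -1}]'

```text
clock: 13.9
tcp_pos: [0.4986, -0.2165, 0.0447]
orientation: [-0.167, -3.137, -0.0]
ft_force: [0.3, -0.2, -0.2]
finger_gap: 0.585
grip_force: 30.0
```

Call:
carry_out --targets '[{"tx": 0,"ty": 0,"tz": 0.0007,"yaw": 0,"gripper": -1},{"tx": 0,"ty": 0,"tz": 0.0006,"yaw": 0,"gripper": -1},{"tx": 0,"ty": 0,"tz": 0,"yaw": 0,"gripper": -1}]'

```text
clock: 14.15
tcp_pos: [0.4988, -0.2166, 0.0437]
orientation: [0.167, 3.137, -0.0]
ft_force: [-0.0, -1.1, -0.8]
finger_gap: 0.586
grip_force: 30.0
```

Call:
carry_out --targets '[{"tx": 0,"ty": 0,"tz": 0.0005,"yaw": 0,"gripper": -1},{"tx": 0,"ty": 0,"tz": 0.0005,"yaw": 0,"gripper": -1},{"tx": 0,"ty": 0,"tz": 0,"yaw": 0,"gripper": -1}]'

```text
clock: 14.4
tcp_pos: [0.4989, -0.2166, 0.0434]
orientation: [0.167, 3.137, -0.0]
ft_force: [-1.7, 0.1, 4.5]
finger_gap: 0.587
grip_force: 30.0
```

Contact at about 4.5 N. Releasing and rising.

Call:
carry_out --targets '[{"tx": 0,"ty": 0,"tz": -0.0005,"yaw": 0,"gripper": 1},{"tx": 0,"ty": 0,"tz": 0,"yaw": 0,"gripper": 1},{"tx": 0,"ty": 0,"tz": 0,"yaw": 0,"gripper": 1},{"tx": 0,"ty": 0,"tz": 0,"yaw": 0,"gripper": 1},{"tx": 0,"ty": 0,"tz": 0,"yaw": 0,"gripper": 1},{"tx": 0,"ty": 0,"tz": 0,"yaw": 0,"gripper": 1},{"tx": 0,"ty": 0,"tz": 0,"yaw": 0,"gripper": 1},{"tx": 0,"ty": 0,"tz": 0,"yaw": 0,"gripper": 1},{"tx": 0,"ty": 0,"tz": -0.01,"yaw": 0,"gripper": 1},{"tx": 0,"ty": 0,"tz": -0.02,"yaw": 0,"gripper": 1},{"tx": 0,"ty": 0,"tz": -0.03,"yaw": 0,"gripper": 1},{"tx": 0,"ty": 0,"tz": -0.03,"yaw": 0,"gripper": 1}]'

```text
clock: 15.4
tcp_pos: [0.4981, -0.2162, 0.1342]
orientation: [-0.167, -3.136, -0.001]
ft_force: [-0.2, -0.1, -0.1]
finger_gap: 1.002
grip_force: 0.0
```

Call:
carry_out --targets '[{"tx": 0,"ty": 0,"tz": -0.03,"yaw": 0,"gripper": 1},{"tx": 0,"ty": 0.02,"tz": -0.03,"yaw": 0,"gripper": 1},{"tx": 0,"ty": 0.03,"tz": -0.02,"yaw": 0,"gripper": 1},{"tx": 0,"ty": 0.03,"tz": 0,"yaw": 0,"gripper": 1},{"tx": 0,"ty": 0.02,"tz": 0,"yaw": 0,"gripper": 1},{"tx": 0,"ty": 0,"tz": 0,"yaw": 0,"gripper": 1},{"tx": 0,"ty": 0,"tz": 0,"yaw": 0,"gripper": 1}]'

```text
clock: 15.98
tcp_pos: [0.5093, -0.1166, 0.214]
orientation: [0.163, 3.136, -0.001]
ft_force: [-0.9, 0.3, -1.0]
finger_gap: 1.0
grip_force: 0.0
```

```bash
sed -i 's/"j":.055}/"j":.055,"w":.058}/' look.py; python3 look.py w7 window_shim
```

```text
15.9833 [ 0.50931566 -0.11656581  0.21400416] [ 1.63480740e-01  3.13630555e+00 -1.33034505e-03] 0.9998183270351398 [-0.90943257  0.25030737 -1.04455922]
[ 0.42775317 -0.10820691  0.3928069 ]
window_shim 0.57 [136. 153. 192. 249.] [ 526.6 -219.7   56.9  109.5   83.7] [ 0.4694 -0.2524] [ 0.5837 -0.1869]
```

View pics/w7.png

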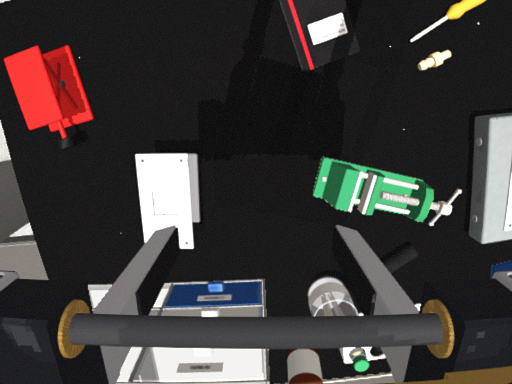

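The shim lies flat on the jack at (136–192, 153–249). It measures (0.5266, -0.2197) at -6.3°, within about 1 mm and 0.3° of the jack's centre and axis. The gripper is clear, so I'll hand in.

```bash
python3 -c "
from rig import manip
print(manip.sign_off())"
```

```text
the job is handed in; nothing more can be done
None
```

The window shim was slid out to a 42 mm overhang, gripped by that end, lifted and laid flat on the lab jack, about 1 mm off centre and 0.3° off its axis; I never touched the blank shim, and the job was handed in at about 16 s.

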